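Probe the bore of a bearing housing

ROBOT

A 6-joint arm with a two-finger parallel gripper is mounted at the origin on the work surface. World frame = base frame: x ahead of the robot, y to its left, z up, the work surface at z = 0. Lengths are in mm, angles in rad, forces in N, time in s.
With the tool pointing down it reaches from about 275 to 750 mm from the base axis. Payload 10.2 kg.
Tool frame: the origin (TCP) lies at the very end of the fingers, on their centre line; the grasp point (between the pads) lies 19 mm behind it; z points along the fingers, y is the line along which they close (so a half turn about z gives the same grasp; the last joint's range is limited). The gripper opens to 85 mm and grips with 20 to 120 N. Pads are 22 mm wide; open, the fingers measure 114 mm over their backs; the gripper's body (76 mm by 85 mm) begins 54 mm behind the grasp point. The pads swing forward as they close: fully open they stand 13 mm farther back than shut.
Start: joints at [1.039, 0.313, 1.498, -0, 1.331, -0.223], TCP at [159.568, 500.169, 231.294] pointing down, gripper open.
Joint ranges: [-2.94, 2.94], [-0.97, 2.17], [0.19, 2.56], [-1.23, 4.37], [0.02, 3.11], [-2.88, 2.88]. Speed limits (rad/s): [2.39, 2.39, 3.01, 3.14, 3.14, 3.14].

INTERFACE

Orientations are given as a unit quaternion [w, x, y, z].
In Python, from rig import ctrl gives the robot as it stands.
- The arm moves only by the shell command python3 -m pendant 'ROWS' [FORCE]. ROWS is JSON, a list that holds one entry, the list of rows, each a list of 5 numbers: the shift along the tool's x, y, z normalised to -1 to 1, where 1 is 200 mm, then the turn about the tool's z normalised to -1 to 1, where 1 is pi rad, then the opening, from 0 (shut) to 1 (fully open). In form: [[[dx, dy, dz, spin, hand], ...]]. A call has 1 to 12 rows; each row is the pose to reach, as a shift and turn from the pose commanded when the call began, along the tool's axes at that moment, turning the shorter way round; what a row does not reach only later rows make up. A row lasts 1/10 s, in which the tool goes at most 50 mm and 8.59 degrees, less where a joint would pass 70% of its speed; a pose out of reach is approached as far as the arm can. A call with a number of a shift or a turn outside -1 to 1 is refused whole. A call with a gripper value outside its range is refused whole. The fingers move at their own pace and stop on an object; FORCE is the grip in N (left out, the last holds). Time passes only in rows, so rows that repeat a pose let the fingers close. It gives the time, the measured TCP pose, the force, the opening and the grip force at its end, in the units of the state.
- ctrl.sense(): the state, without advancing time (a new reading comes with each control period).
- ctrl.capture(name): name is "scene" or "top"; returns (picture, depth): 384x512x3 uint8, blue, green, red; 384x512 float32, mm along the optical axis (not along the pixel's ray), 0 where there is no reading.
- ctrl.get_calibration(name): a dict with "K" (3x3 intrinsics, pixels), "origin" and "rotation" of the camera in the world. Camera axes: x right, y down, z forward; pixel columns grow to the right and rows downward; lengths in mm; the calibration is good to about 2 mm. A picture is of the moment at which its call begins. get_calibration takes no time and is no camera call.
- ctrl.finish_job(): hands the job in; it is judged then, once.
The state is a dict: "time_s": time; "joints": joint angles; "dq": joint speeds; "tau": joint torques, N m; "eef_pos": TCP position; "ee_rot": TCP orientation; "force": force on the tool from outside, world axes, zero at the start; "wrist_torque": the same for the moment, N m; "grip_width": opening from 0.0 (shut) to 1.0 (fully open); "grip_force": force on a finger pad.
Only numpy, scipy, OpenCV 4.12 (cv2) and the standard library are available. Lean on these libraries where they do the work, as an engineer would, in place of code of your own. Each camera call takes 0.05 s, during which the arm holds its last target. There are 200 camera calls.

TASK

Take the red dust cap off the blue bearing housing and put it in the steel tray, then take the bore probe by its black handle out of its aluminium stand and lower its rod into the housing's bore, never touching the housing with the probe, until the top of the bore is level with the yellow band on the rod. Finish while still holding the probe there in the gripper, still, upright and centred in the bore to within 5 mm. Leave the tape roll, wrench, timber and drill where they are.

Things in the scene. Friction and masses are not known exactly. Their poses are not given: they have to be found in the camera images.
- housing: Blue bearing housing, a fixed block 100 x 100 mm and 80 mm tall with two low bolted feet (14 mm high, out to 73 mm from the centre along its x). A vertical bore of 34 mm diameter goes right through its middle down to the bench. Origin: centre of the underside, on the bench; z up.
- bore (a point): Centre of the bore's mouth, at the housing's top face, 80 mm above the bench; z up along the bore.
- cap: Loose red plastic dust cap, about 60 g, covering the bore: a disc 60 mm in diameter and 6 mm thick with a round knob on top, 24 mm in diameter and 36 mm tall, to grip, and a 27 mm spigot 6 mm long underneath that sits loosely in the bore. Origin: centre of the disc's underside (on the housing's top face at the start); z up through the knob.
- tray: Open square steel parts tray, fixed, 150 x 150 mm outside and 30 mm high, walls 4 mm. Origin: centre of the underside; x and y along its sides.
- tray_in (a point): Centre of the tray's inner floor; axes as the tray's.
- stand: Aluminium probe stand, a fixed block 90 x 90 mm, 60 mm tall, with one vertical hole in the middle of its top, 15.5 mm in diameter and 45 mm deep, in which the probe stands. Origin: centre of the underside.
- probe: Loose bore probe, about 0.18 kg, 140 mm long, standing upright in the stand. Steel rod of 14 mm diameter from the tip to 80 mm above it, then a square black handle 26 x 26 mm and 60 mm tall (80 to 140 mm above the tip) with an orange stripe near its top. A yellow band runs round the rod from 35 to 55 mm above the tip. Origin: the tip (lower end, 15 mm above the bench in the stand); z up along the rod to the handle; x and y square to the handle's faces.
- probe_tip (a point): The rod's lower end, on its axis.
- probe_band (a point): Middle of the yellow band on the rod's axis, 45 mm above the tip.
- tape_roll: Bystander: green roll of tape lying flat, 96 mm in diameter, 24 mm high. Origin: centre of the underside.
- wrench: Bystander: steel wrench about 180 mm long, lying on the bench. Origin under its middle; x along it.
- timber: Bystander: wooden block 240 x 75 x 42 mm. Origin: centre of the underside; x along it.
- drill: Bystander: cordless drill lying on its side, about 240 x 190 mm and 68 mm high. Origin on the bench near its middle.
Things that resemble listed ones, but are neither listed nor needed, are in the scene too. What is meant by the cap is not pink, and is the smaller of those in its own colour. Leave any pink look-alike of the probe alone.

How it is judged (in metres and radians):
On the way, in this order (a step that is already met when the one before it is completed fails the run):
1. the dust cap lies in the tray, released (x of cap in the frame of tray_in between -0.06 and 0.06 m and y of cap in the frame of tray_in between -0.06 and 0.06 m and z of cap in the frame of tray_in between -0.01 and 0.05 m and contact force between the fingers and cap below 0.1 N and linear speed of cap below 0.02 m/s), for 0.2 s.
2. the probe has been lifted clear of its stand (z of probe_tip in the frame of stand above 0.065 m and contact force between the fingers and probe above 1 N), for 0.1 s.
At the end, for the whole second after the job is handed in: Cap at rest in the tray (centre within 60 mm of its centre along each side), let go. Probe held by the fingers, still, within 0.1 rad of upright, tip 34 to 56 mm below the housing's top face, tip and yellow band within 5 mm of the bore's axis, not touching the housing (all of step 1 and z of probe_tip in the frame of bore between -0.056 and -0.034 m and horizontal distance between each of probe_tip, probe_band and bore below 0.005 m and angle between probe's own z axis and vertical below 0.1 rad and contact force between probe and housing below 0.2 N and contact force between the fingers and probe above 1 N and linear speed of probe below 0.01 m/s); the arm keeps its last pose, push and grip.
It fails at once if the probe touches the housing (contact force between probe and housing above 0.2 N).
It fails at once if the tape roll is disturbed (moved over 30 mm) (distance of tape_roll from where it was at the start of the episode above 0.03 m).
It fails at once if the wrench is disturbed (moved over 30 mm) (distance of wrench from where it was at the start of the episode above 0.03 m).
It fails at once if the piece of timber is disturbed (moved over 30 mm) (distance of timber from where it was at the start of the episode above 0.03 m).
It fails at once if the drill is disturbed (moved over 30 mm) (distance of drill from where it was at the start of the episode above 0.03 m).
It also fails if it takes over 64 s, if anything falls off the work surface, if the arm or the gripper's body presses on something with over 40 N, if the wrist force passes 120 N, or if a joint passes its speed limit or range.

## Working session

There is one attempt and no reset: what is moved stays moved. The work goes in short steps, Python scripts to look and compute and a shell command to move; the robot and the scene stay as the last step left them, time stands still between calls to the robot, and variables do not carry over. Pictures are saved under pics/ and viewed, at most 10 in all, crops included, and the job is handed in when it is done.

```bash
mkdir -p pics
cat > h.py <<'E'
import numpy as np,cv2
from rig import ctrl
def cloud(n,save=None):
    im,d=ctrl.capture(n);c=ctrl.get_calibration(n)
    K=np.array(c["K"]);R=np.array(c["rotation"]);o=np.array(c["origin"])
    v,u=np.mgrid[:d.shape[0],:d.shape[1]]
    P=np.stack([(u-K[0,2])/K[0,0]*d,(v-K[1,2])/K[1,1]*d,d],-1)@R.T+o
    P[d==0]=np.nan
    if save: cv2.imwrite("pics/"+save,im); np.savez("pics/"+save+".npz",im=im,P=P)
    return im,P
E
python3 - <<'E'
from h import *
s=ctrl.sense();print({k:np.round(s[k],3) for k in s})
for n in("top","scene"):
    im,P=cloud(n,n+"0.png");print(n,np.round(ctrl.get_calibration(n)["origin"]),np.round(ctrl.get_calibration(n)["rotation"],2).tolist())
E
```

```text
{'time_s': np.float64(0.0), 'joints': array([ 1.039,  0.313,  1.498,  0.   ,  1.331, -0.223]), 'dq': array([ 0.001, -0.002, -0.001, -0.001, -0.   ,  0.001]), 'tau': array([-0.0000e+00, -4.1227e+01, -2.5974e+01, -0.0000e+00,  4.0000e-03,
       -0.0000e+00]), 'eef_pos': array([159.427, 499.925, 230.74 ]), 'ee_rot': array([-0.   ,  0.154,  0.988, -0.001]), 'force': array([-0.196,  0.011,  0.541]), 'wrist_torque': array([0.007, 0.041, 0.063]), 'grip_force': np.float64(0.0), 'grip_width': np.float64(1.002)}Traceback (most recent call last):
  File "<stdin>", line 4, in <module>
  File "h.py", line 7, in cloud
    P=np.stack([(u-K[0,2])/K[0,0]*d,(v-K[1,2])/K[1,1]*d,d],-1)@R.T+o
      ~~~~~~~~~~~~~~~~~~~~~~~~~~~~~~~~~~~~~~~~~~~~~~~~~~~~~~~~^~~~
ValueError: matmul: Input operand 1 has a mismatch in its core dimension 0, with gufunc signature (n?,k),(k,m?)->(n?,m?) (size 4 is different from 3)
```

Rotation is a quaternion [w,x,y,z].

```bash
sed -i 's/R=np.array(c\["rotation"\])/R=Rotation.from_quat(c["rotation"],scalar_first=True).as_matrix()/; 1a from scipy.spatial.transform import Rotation' h.py
python3 - <<'E'
from h import *
for n in("top","scene"):
    im,P=cloud(n,n+"0.png");print(n,np.round(ctrl.get_calibration(n)["origin"]),ctrl.get_calibration(n)["rotation"],np.nanpercentile(P[...,2],[1,10,50,99]))
E
```

```text
top [ 410.   28. 1286.] [ 0.03827431 -0.70608824  0.70616424 -0.03614599] [-7.58467816e+02 -7.40135437e+02 -1.07298397e-01  4.51505148e+02]
scene [ 935.  680. 1080.] [-0.09006812  0.2588712   0.9142576  -0.29833952] [-7.57130488e+02 -7.47428442e+02 -1.67435616e-01  2.78720429e+02]
```

View pics/top0.png

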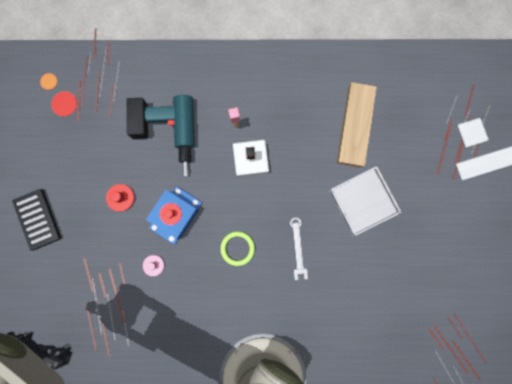

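View pics/scene0.png

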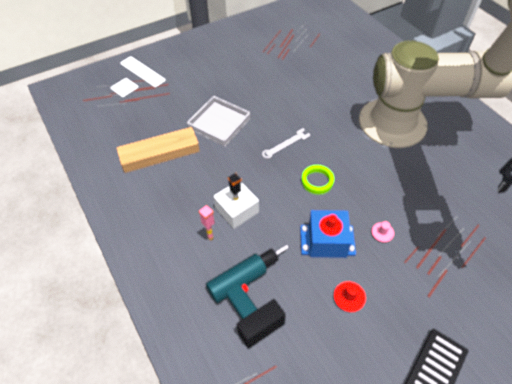

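Seen in the top view: caps in red at (171,213) on the housing, (120,197) on the bench, a flat red disc at (64,103), and a pink cap at (153,265). Probe candidates are the black one in the stand (250,153) and a pink one (235,115). By the description I pick the cap at (171,213) and the probe at (250,153). The tray is at (365,201).

Run:
```python
from h import *
d=np.load("pics/top0.png.npz");im,P=d["im"],d["P"];X,Y,Z=P[...,0],P[...,1],P[...,2]
hsv=cv2.cvtColor(im,cv2.COLOR_BGR2HSV).astype(int);H,S,V=hsv[...,0],hsv[...,1],hsv[...,2]
def box(u0,u1,v0,v1):
    m=np.zeros(Z.shape,bool);m[v0:v1,u0:u1]=1;return m
def rep(n,m,rect=False):
    Q=P[m];Q=Q[~np.isnan(Q[:,0])]
    (c,s,a)=cv2.minAreaRect(Q[:,:2].astype(np.float32))
    (e,r)=cv2.minEnclosingCircle(Q[:,:2].astype(np.float32))
    print(n,len(Q),"rect",np.round(c,1),np.round(s,1),round(a,1),"circ",np.round(e,1),round(r,1),"mean",np.round(Q.mean(0),1),"z",np.round(np.percentile(Q[:,2],[2,50,98]),1))
red=((H<8)|(H>174))&(S>170)&(V>90)
hb=box(140,208,178,250)
rep("housing top",hb&(Z>70)&(Z<92)); rep("cap disc",hb&red&(Z>80)&(Z<95)); rep("knob",hb&(Z>112))
rep("knob red",hb&red&(Z>105))
b2=box(100,140,178,218);rep("big cap",b2&(Z>3));rep("big knob",b2&(Z>25))
b3=box(138,170,250,282);rep("pink cap",b3&(Z>3));
st=box(225,275,130,182);rep("stand top",st&(Z>50)&(Z<70));rep("handle top",st&(Z>140))
rep("pinkprobe",box(222,246,100,132)&(Z>20)); 
t=box(320,410,155,245);rep("tray",t&(Z>12));rep("trayfloor",t&(Z>1)&(Z<8))
rep("drill",box(115,200,85,182)&(Z>8));rep("tape",box(212,262,225,272)&(Z>8))
c=cv2.resize(im[90:285,95:285],None,fx=3,fy=3,interpolation=cv2.INTER_CUBIC);cv2.imwrite("pics/crop.png",c)
```

```text
housing top 1249 rect [460.9 254.8] [101.   99.9] 57.5 circ [460.5 254.2] 69.0 mean [460.2 253.7  81.2] z [75.2 80.7 89.2]
cap disc 10 rect [464.2 242.7] [9.1 5. ] 7.2 circ [464.2 242.7] 5.2 mean [464.8 242.7  86.3] z [80.5 85.6 93.7]
knob 64 rect [460.7 254.3] [21.5 21.4] 63.9 circ [460.8 254.5] 11.4 mean [460.8 253.8 120.7] z [113.3 121.2 125. ]<stdin>:10: RuntimeWarning: Mean of empty slice.
  ret = um.true_divide(
Traceback (most recent call last):
IndexError: index -1 is out of bounds for axis 0 with size 0
```

Run:
```python
from h import *
d=np.load("pics/top0.png.npz");im,P=d["im"],d["P"];X,Y,Z=P[...,0],P[...,1],P[...,2]
hsv=cv2.cvtColor(im,cv2.COLOR_BGR2HSV).astype(int);H,S,V=hsv[...,0],hsv[...,1],hsv[...,2]
print(hsv[213,171],hsv[220,171],hsv[205,120])
def box(u0,u1,v0,v1):
    m=np.zeros(Z.shape,bool);m[v0:v1,u0:u1]=1;return m
def rep(n,m):
    Q=P[m];Q=Q[~np.isnan(Q[:,0])]
    if len(Q)<4: print(n,len(Q));return
    (c,s,a)=cv2.minAreaRect(Q[:,:2].astype(np.float32))
    (e,r)=cv2.minEnclosingCircle(Q[:,:2].astype(np.float32))
    print(n,len(Q),"rect",np.round(c,1),np.round(s,1),round(a,1),"circ",np.round(e,1),round(r,1),"mean",np.round(Q.mean(0),1),"z",np.round(np.percentile(Q[:,2],[2,50,98]),1))
red=((H<8)|(H>170))&(S>120)
hb=box(140,208,178,250)
rep("cap disc",hb&red&(Z>78)&(Z<95))
b2=box(100,140,178,218);rep("big cap",b2&(Z>3));rep("big knob",b2&(Z>25))
b3=box(138,170,250,282);rep("pink cap",b3&(Z>3));
st=box(225,275,130,182);rep("stand top",st&(Z>50)&(Z<70));rep("handle top",st&(Z>140))
rep("pinkprobe",box(222,246,100,132)&(Z>20)); 
t=box(320,410,155,245);rep("tray",t&(Z>12));rep("trayfloor",t&(Z>1)&(Z<8))
rep("drill",box(115,200,85,182)&(Z>8));rep("tape",box(212,262,225,272)&(Z>8))
c=cv2.resize(im[90:285,95:285],None,fx=3,fy=3,interpolation=cv2.INTER_CUBIC);cv2.imwrite("pics/crop.png",c)
d=np.load("pics/scene0.png.npz");im,P=d["im"],d["P"];X,Y,Z=P[...,0],P[...,1],P[...,2]
print("scene cam")
rep("knob",box(310,350,205,245)&(Z>112)&(Z<130));rep("housing top",box(295,360,195,265)&(Z>74)&(Z<84))
st=box(205,265,165,230);rep("handle",st&(Z>105)&(Z<165));rep("handle top",st&(Z>150));rep("stand top",st&(Z>54)&(Z<66))
```

```text
[  1 148 231] [  1 137 244] [  1 141 243]
cap disc 250 rect [461.6 253.3] [53.5 52.4] 89.1 circ [461.5 253. ] 28.2 mean [461.2 251.   85.8] z [81.2 85.7 91. ]
big cap 681 rect [512.6 419.8] [116.  118.2] 0.2 circ [512.5 419.8] 82.8 mean [511.3 414.7  22.2] z [ 3.3 15.6 65.6]
big knob 136 rect [511.2 416.7] [29.5 30.6] 4.6 circ [511.5 416.2] 15.9 mean [510.7 413.6  57.6] z [30.9 62.5 67. ]
pink cap 422 rect [314.4 314.3] [88.8 89.6] 0.1 circ [311.6 317.2] 58.3 mean [315.  313.4  15.9] z [ 3.3 11.6 49.8]
stand top 863 rect [622.5  34.8] [90.1 90. ] 7.2 circ [622.4  34.4] 62.2 mean [620.   34.7  59.7] z [54.7 59.5 64.8]
handle top 106 rect [622.7  35. ] [27.4 26.4] 6.1 circ [622.5  34. ] 17.8 mean [621.6  34.8 153.9] z [148.4 153.9 159. ]
pinkprobe 159 rect [730.4  79.2] [27.6 26.2] 13.8 circ [729.7  78.6] 17.0 mean [726.2  78.2 120.8] z [ 29.9 136.8 143.6]
tray 756 rect [ 536.4 -280.4] [228.5 151.8] 26.9 circ [ 526.1 -284.5] 125.4 mean [ 545.7 -286.3   31.3] z [13.2 30.7 45.3]
trayfloor 3668 rect [ 507.7 -304.5] [265.7 266.5] 89.2 circ [ 507.4 -301.7] 183.4 mean [ 502.2 -303.1    3.5] z [1.1 3.3 7.5]
drill 2571 rect [702.7 304.7] [220.8 234.8] 83.5 circ [703.3 308.4] 155.7 mean [726.1 283.2  53.3] z [23.3 53.8 71.8]
tape 396 rect [363.9  75.1] [94.3 98.9] 1.0 circ [358.1  78.6] 55.8 mean [363.5  73.   23.3] z [16.3 23.6 28.3]
scene cam
knob 73 rect [463.3 256.3] [21.2 23.5] 4.1 circ [462.9 256.5] 12.1 mean [464.  257.4 120.6] z [112.8 121.8 124.6]
housing top 943 rect [461.8 255.8] [103.4 101.2] 57.5 circ [461.7 255.4] 69.8 mean [464.9 259.2  80.1] z [75.8 80.2 83.7]
handle 327 rect [678.6  57.5] [144.7  32.5] 22.3 circ [678.5  57.8] 72.6 mean [665.2  58.6 136. ] z [106.9 138.3 157.6]
handle top 90 rect [623.8  35.7] [27.8 29.4] 5.0 circ [625.5  36.1] 16.9 mean [625.   37.3 154.3] z [150.2 154.3 158.3]
stand top 772 rect [659.7  39.3] [164.8  94.4] 5.4 circ [657.9  44.1] 88.3 mean [629.9  43.7  60. ] z [55.3 60.1 64.3]
```

View pics/crop.png

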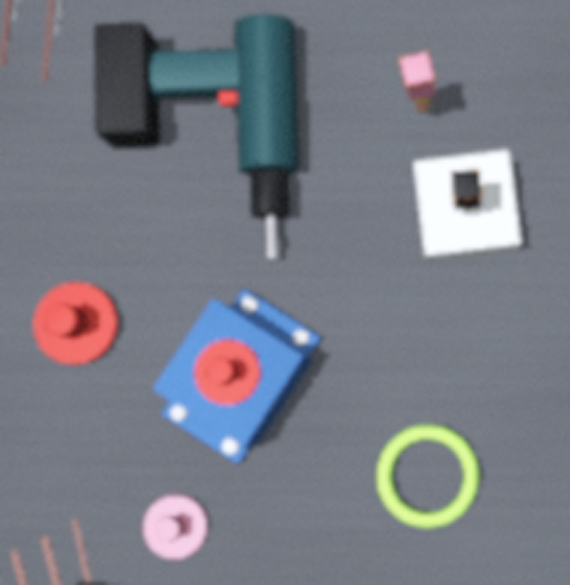

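Crop: the red cap on the blue housing (disc about 55–60 mm) is smaller than the red one on the bench (about 80 mm), so it is the cap. The black probe with an orange stripe stands in the white stand, and the pink one stands beside it. Bore ≈ (461.5, 255), probe ≈ (622.7, 35).

```bash
cat >> h.py <<'E'
def go(x,y,z,yaw=None):
    "normalised rows from measured pose; yaw=deg of tool y in world"
    s=ctrl.sense();p=np.array(s["eef_pos"]);R=Rotation.from_quat(s["ee_rot"],scalar_first=True).as_matrix()
    d=R.T@(np.array([x,y,z])-p)/200; y0=np.degrees(np.arctan2(R[1,1],R[0,1]))
    sp=0 if yaw is None else -(((yaw-y0+90)%180)-90)/180
    print("rows",np.round(d,4),"spin",round(sp,4),"| pos",np.round(p,1),"yaw",round(y0,2),"tilt",round(np.degrees(np.arccos(-R[2,2])),2),"t",round(float(s["time_s"]),2),"grip",round(float(s["grip_width"]),3),round(float(s["grip_force"]),1))
E
python3 - <<'E'
from h import *
go(461.5,255,200)
for n,b in(("top",(320,410,155,245)),("scene",(175,260,85,155))):
    d=np.load(f"pics/{n}0.png.npz");im,P=d["im"],d["P"]
    m=(im.min(-1)>125);k=np.zeros_like(m);k[b[2]:b[3],b[0]:b[1]]=1;m&=k
    m&=~(im[...,2].astype(int)-im[...,0]>25)
    nn,l,st,_=cv2.connectedComponentsWithStats(m.astype(np.uint8));i=1+st[1:,4].argmax();Q=P[l==i]
    print(n,len(Q),cv2.minAreaRect(Q[:,:2].astype(np.float32)),np.nanpercentile(Q[:,2],[2,50,98]))
E
```

```text
rows [-1.8111 -0.7079  0.1547] spin 0 | pos [159.5 500.  230.9] yaw 72.3 tilt 0.05 t 0.15 grip 1.001 0.0
top 3005 ((501.3096923828125, -305.0372314453125), (159.14422607421875, 161.20420837402344), 27.52198600769043) [-2.01221911  4.31062973 32.08294344]
scene 4090 ((503.52545166015625, -330.75384521484375), (335.74761962890625, 303.91741943359375), 58.75203323364258) [-3.75323118  2.37134819 30.48932829]
```

```bash
python3 -m pendant '[[[-0.2,-0.08,0.02,0,1],[-0.4,-0.16,0.04,0,1],[-0.6,-0.24,0.06,0,1],[-0.8,-0.31,0.08,0,1],[-0.9,-0.35,0.08,0,1],[-0.9,-0.35,0.08,0,1]]]' 40
python3 -m pendant '[[[-0.2,-0.08,0.02,0,1],[-0.4,-0.16,0.04,0,1],[-0.6,-0.24,0.06,0,1],[-0.8,-0.31,0.08,0,1],[-0.9,-0.36,0.08,0,1],[-0.9,-0.36,0.08,0,1],[-0.9,-0.36,0.08,0,1]]]' 
python3 -c "
from h import *
go(461.5,255,90)"
```

```text
time_s: 0.75
eef_pos: [311.4, 377.3, 215.0]
ee_rot: [-0.0, 0.156, 0.988, -0.0]
force: [0.2, 0.2, -0.6]
grip_width: 0.997
grip_force: 0.0
time_s: 1.45
eef_pos: [458.8, 256.2, 199.1]
ee_rot: [-0.0, 0.154, 0.988, 0.0]
force: [-0.6, 0.6, 0.2]
grip_width: 0.999
grip_force: 0.0
rows [-0.0151 -0.0015  0.5456] spin 0 | pos [458.8 256.2 199.1] yaw 72.32 tilt 0.04 t 1.45 grip 0.999 0.0
```

```bash
python3 -m pendant '[[[-0.015,-0.0015,0.1,0,1],[-0.015,-0.0015,0.2,0,1],[-0.015,-0.0015,0.3,0,1],[-0.015,-0.0015,0.4,0,1],[-0.015,-0.0015,0.48,0,1],[-0.015,-0.0015,0.535,0,1],[-0.015,-0.0015,0.535,0,1],[-0.015,-0.0015,0.535,0,1]]]' 
python3 -m pendant '[[[0,0,0,0,0],[0,0,0,0,0],[0,0,0,0,0],[0,0,0,0,0],[0,0,0,0,0],[0,0,0,0,0],[0,0,0,0,0],[0,0,0,0,0],[0,0,0,0,0],[0,0,0,0,0]]]' 30
python3 -c "
from h import *
go(461.5,255,200)"
```

```text
time_s: 2.25
eef_pos: [462.1, 254.9, 92.9]
ee_rot: [0.0, 0.153, 0.988, 0.0]
force: [-0.4, 0.6, 0.7]
grip_width: 0.998
grip_force: 0.0
time_s: 3.25
eef_pos: [462.3, 254.3, 92.6]
ee_rot: [0.0, 0.154, 0.988, 0.0]
force: [-1.3, -1.2, 5.0]
grip_width: 0.271
grip_force: 29.5
rows [ 0.0047  0.0023 -0.5371] spin 0 | pos [462.3 254.3  92.6] yaw 72.31 tilt 0.03 t 3.25 grip 0.271 29.5
```

```bash
python3 -m pendant '[[[0,0,-0.05,0,0],[0,0,-0.1,0,0],[0,0,-0.2,0,0],[0,0,-0.35,0,0],[0,0,-0.5,0,0],[0,0,-0.5,0,0]]]'
python3 - <<'E'
from h import *
go(501,-304,190,27.5)
im,P=cloud("scene","lift.png")
c=cv2.resize(im[130:330,220:420],None,fx=3,fy=3);cv2.imwrite("pics/liftc.png",c)
E
```

```text
time_s: 3.85
eef_pos: [463.7, 254.8, 196.8]
ee_rot: [0.003, 0.154, 0.988, 0.002]
force: [0.7, 0.1, -0.6]
grip_width: 0.268
grip_force: 29.5
rows [-1.0264 -2.6054  0.0292] spin 0.249 | pos [463.7 254.8 196.8] yaw 72.31 tilt 0.44 t 3.85 grip 0.268 29.5
```

View pics/liftc.png

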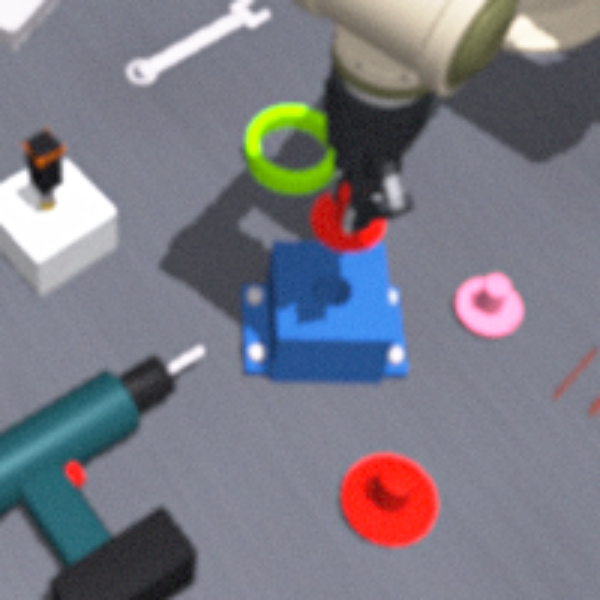

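The crop shows the cap at (350,220) held in the gripper and the open bore below it at (332,292). Carrying it to the tray.

```bash
for i in 1; do python3 -m pendant '[[[-0.06,-0.15,0,0,0],[-0.12,-0.3,0,0,0],[-0.18,-0.45,0,0,0],[-0.24,-0.6,0,0,0],[-0.3,-0.75,0,0,0],[-0.34,-0.87,0,0,0]]]'; python3 -m pendant '[[[-0.06,-0.15,0,0,0],[-0.12,-0.3,0,0,0],[-0.18,-0.45,0,0,0],[-0.24,-0.6,0,0,0],[-0.3,-0.75,0,0,0],[-0.34,-0.87,0,0,0]]]'; python3 -m pendant '[[[-0.06,-0.15,0,0,0],[-0.12,-0.3,0,0.04,0],[-0.18,-0.45,0,0.08,0],[-0.24,-0.6,0,0.12,0],[-0.3,-0.75,0,0.16,0],[-0.34,-0.87,0,0.2,0],[-0.34,-0.87,0,0.249,0],[-0.34,-0.87,0,0.249,0],[-0.34,-0.87,0,0.249,0]]]'; done
python3 - <<'E'
from h import *
go(501,-304,24,27.5)
E
```

```text
time_s: 4.5
eef_pos: [473.6, 66.3, 191.5]
ee_rot: [-0.001, 0.154, 0.988, -0.0]
force: [0.7, 0.0, -0.2]
grip_width: 0.269
grip_force: 29.6
time_s: 5.1
eef_pos: [485.5, -120.1, 191.4]
ee_rot: [-0.001, 0.154, 0.988, 0.0]
force: [-0.5, -0.6, -1.5]
grip_width: 0.268
grip_force: 29.6
time_s: 6.0
eef_pos: [497.7, -304.5, 191.7]
ee_rot: [-0.001, 0.517, 0.856, 0.0]
force: [0.7, 0.3, -0.6]
grip_width: 0.271
grip_force: 29.5
rows [-0.0065  0.0162  0.8384] spin 0.0012 | pos [ 497.7 -304.5  191.7] yaw 27.72 tilt 0.08 t 6.0 grip 0.271 29.5
```

```bash
python3 -m pendant '[[[-0.006,0.016,0.15,0,0],[-0.006,0.016,0.3,0,0],[-0.006,0.016,0.45,0,0],[-0.006,0.016,0.6,0,0],[-0.006,0.016,0.72,0,0],[-0.006,0.016,0.8,0,0],[-0.006,0.016,0.835,0,0],[-0.006,0.016,0.835,0,0],[-0.006,0.016,0.835,0,0]]]'
python3 -m pendant '[[[0,0,0,0,0.7],[0,0,0,0,0.7],[0,0,0,0,0.7],[0,0,0,0,0.7],[0,0,0,0,0.7],[0,0,0,0,0.7],[0,0,0,0,0.7]]]'
python3 -m pendant '[[[0,0,-0.1,0,0.7],[0,0,-0.3,0,0.7],[0,0,-0.5,0,0.7],[0,0,-0.7,0,1],[0,0,-0.9,0,1],[0,0,-0.9,0,1]]]'
python3 - <<'E'
from h import *
go(622.7,35,205,96.5)
im,P=cloud("scene","tray.png")
c=cv2.resize(im[70:170,160:290],None,fx=4,fy=4);cv2.imwrite("pics/trayc.png",c)
E
```

```text
time_s: 6.9
eef_pos: [501.7, -304.7, 26.2]
ee_rot: [0.001, 0.518, 0.855, -0.0]
force: [-0.5, -0.3, -0.6]
grip_width: 0.276
grip_force: 29.5
time_s: 7.6
eef_pos: [501.2, -304.6, 25.3]
ee_rot: [-0.0, 0.519, 0.855, 0.0]
force: [0.2, 0.8, 0.3]
grip_width: 0.704
grip_force: 0.0
time_s: 8.2
eef_pos: [502.7, -305.9, 211.1]
ee_rot: [0.005, 0.519, 0.855, -0.001]
force: [0.5, -0.4, -0.2]
grip_width: 1.001
grip_force: 0.0
rows [1.2353 1.3189 0.0231] spin -0.3833 | pos [ 502.7 -305.9  211.1] yaw 27.5 tilt 0.58 t 8.2 grip 1.001 0.0
```

View pics/trayc.png

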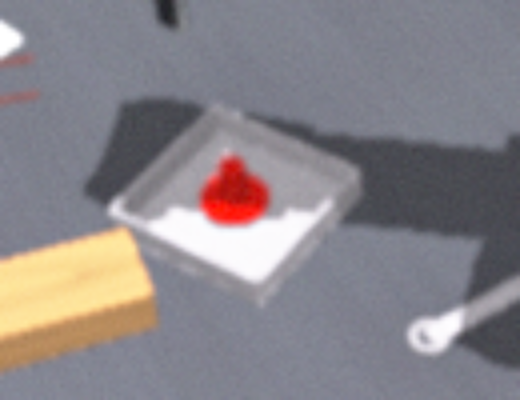

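The cap sits upright in the middle of the tray, at (235,195) in the crop. Next the probe.

```bash
python3 -m pendant '[[[0.1,0.11,0,0,1],[0.2,0.22,0,0,1],[0.3,0.33,0,0,1],[0.4,0.44,0,0,1],[0.5,0.55,0,0,1],[0.6,0.66,0,0,1],[0.6,0.66,0,0,1]]]'
python3 -m pendant '[[[0.1,0.11,0,-0.04,1],[0.2,0.22,0,-0.08,1],[0.3,0.33,0,-0.12,1],[0.4,0.44,0,-0.16,1],[0.5,0.55,0,-0.2,1],[0.6,0.63,0,-0.24,1],[0.635,0.659,0,-0.28,1],[0.635,0.659,0,-0.32,1],[0.635,0.659,0,-0.36,1],[0.635,0.659,0,-0.383,1],[0.635,0.659,0,-0.383,1],[0.635,0.659,0,-0.383,1]]]'
python3 - <<'E'
from h import *
go(622.7,35,114,96.5)
d=np.load("pics/tray.png.npz");im,P=d["im"],d["P"]
r=(im[...,2]>150)&(im[...,1]<90);r[:85]=0;r[130:]=0;r[:,:200]=0;r[:,240:]=0
print(np.nanmedian(P[r],0),r.sum())
E
```

```text
time_s: 8.95
eef_pos: [563.3, -134.2, 203.9]
ee_rot: [-0.001, 0.517, 0.856, 0.0]
force: [-0.6, -1.0, -0.2]
grip_width: 1.006
grip_force: 0.0
time_s: 10.15
eef_pos: [621.1, 35.7, 204.5]
ee_rot: [-0.001, -0.055, 0.998, 0.0]
force: [-0.6, -0.2, -1.2]
grip_width: 0.998
grip_force: 0.0
rows [-0.0083 -0.0047  0.4526] spin -0.0012 | pos [621.1  35.7 204.5] yaw 96.28 tilt 0.07 t 10.15 grip 0.998 0.0
[ 506.50261951 -295.82981774   18.02861659] 185
```

```bash
python3 -m pendant '[[[-0.008,-0.004,0.08,0,1],[-0.008,-0.004,0.18,0,1],[-0.008,-0.004,0.28,0,1],[-0.008,-0.004,0.37,0,1],[-0.008,-0.004,0.42,0,1],[-0.008,-0.004,0.45,0,1],[-0.008,-0.004,0.45,0,1],[-0.008,-0.004,0.45,0,1]]]'
python3 -m pendant '[[[0,0,0,0,0],[0,0,0,0,0],[0,0,0,0,0],[0,0,0,0,0],[0,0,0,0,0],[0,0,0,0,0],[0,0,0,0,0],[0,0,0,0,0],[0,0,0,0,0],[0,0,0,0,0]]]' 60
python3 - <<'E'
from h import *
go(622.7,35,114,96.5);print(np.round(ctrl.sense()["force"],1),np.round(ctrl.sense()["wrist_torque"],2))
E
```

```text
time_s: 10.95
eef_pos: [623.3, 35.6, 116.0]
ee_rot: [0.001, -0.056, 0.998, -0.0]
force: [-0.0, -0.4, -0.4]
grip_width: 0.997
grip_force: 0.0
time_s: 11.95
eef_pos: [623.1, 35.6, 115.6]
ee_rot: [0.0, -0.056, 0.998, -0.0]
force: [0.9, -1.0, 4.6]
grip_width: 0.302
grip_force: 59.1
rows [ 0.0024 -0.0027  0.0079] spin -0.0004 | pos [623.1  35.6 115.6] yaw 96.43 tilt 0.03 t 11.95 grip 0.302 59.1
[ 0.9 -1.   4.6] [-0.18  0.04  0.01]
```

```bash
python3 -m pendant '[[[0,0,-0.04,0,0],[0,0,-0.1,0,0],[0,0,-0.2,0,0],[0,0,-0.3,0,0],[0,0,-0.4,0,0],[0,0,-0.5,0,0],[0,0,-0.55,0,0],[0,0,-0.55,0,0],[0,0,-0.55,0,0]]]'
python3 - <<'E'
from h import *
im,P=cloud("scene","plift.png")
c=cv2.resize(im[100:240,170:310],None,fx=4,fy=4);cv2.imwrite("pics/pliftc.png",c)
go(462,255,225)
E
```

```text
time_s: 12.85
eef_pos: [622.6, 35.7, 224.5]
ee_rot: [-0.001, -0.056, 0.998, 0.0]
force: [-0.4, 0.2, -1.2]
grip_width: 0.3
grip_force: 59.3
rows [ 0.6747  1.1793 -0.0022] spin 0 | pos [622.5  35.7 224.1] yaw 96.43 tilt 0.12 t 12.9 grip 0.294 59.3
```

View pics/pliftc.png

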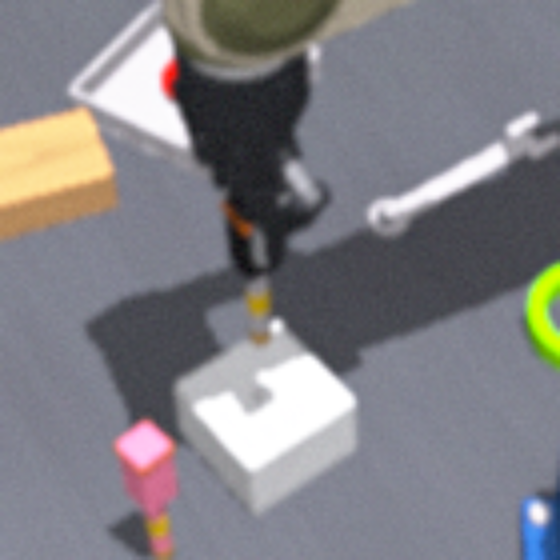

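The crop shows the probe lifted clear of the stand: yellow band at (259,300), tip at (259,340), rod upright.

```bash
python3 -m pendant '[[[0.07,0.12,0,0,0],[0.14,0.24,0,0,0],[0.21,0.36,0,0,0],[0.28,0.48,0,0,0],[0.34,0.59,0,0,0],[0.34,0.59,0,0,0]]]'
python3 - <<'E'
from h import *
d=np.load("pics/plift.png.npz");im,P=d["im"],d["P"]
k=np.zeros(P.shape[:2],bool);k[165:190,225:245]=1
m=k&(P[...,2]>122)&(P[...,2]<210)&(abs(P[...,0]-625)<25)&(abs(P[...,1]-40)<25)
for p in P[m][::5]: print(np.round(p,0),end=' ')
print(m.sum(),P[m].mean(0))
for n in("top","scene"):
    im,P=cloud(n,n+"1.png");Z=P[...,2]
    r=np.hypot(P[...,0]-461.3,P[...,1]-255)
    # bore rim: dark/low pixels in patch
    g=im[...,0].astype(int)
    hole=(r<30)&(Z<72)
    print(n,"hole",hole.sum(),P[hole].mean(0) if hole.any() else 0)
    t=(r<75)&(Z>74)&(Z<86)
    print(t.sum(),cv2.minAreaRect(P[t][:,:2].astype(np.float32)))
    c=ctrl.get_calibration(n);K=np.array(c["K"]);Rm=Rotation.from_quat(c["rotation"],scalar_first=True).as_matrix()
    q=Rm.T@(np.array([461.3,255,80])-c["origin"]);print("px",K@q/q[2])
    u,v=(K@q/q[2])[:2].astype(int);cv2.imwrite(f"pics/b_{n}.png",cv2.resize(im[v-25:v+25,u-25:u+25],None,fx=8,fy=8,interpolation=cv2.INTER_CUBIC))
a=np.hstack([cv2.imread(f"pics/b_{n}.png") for n in("top","scene")]);cv2.imwrite("pics/bb.png",a)
go(461,255.6,225)
E
```

```text
time_s: 13.5
eef_pos: [540.4, 147.4, 224.6]
ee_rot: [-0.001, -0.057, 0.998, 0.0]
force: [-0.2, 0.8, -1.8]
grip_width: 0.297
grip_force: 59.3
[635.  30. 206.] [614.  48. 207.] [624.  46. 204.] [619.  41. 191.] [619.  41. 187.] [620.  42. 184.] [621.  43. 183.] [621.  43. 178.] [621.  43. 174.] [623.  39. 167.] [627.  43. 169.] [630.  41. 165.] [630.  34. 153.] [617.  38. 149.] [622.  42. 152.] [625.  43. 151.] [628.  41. 146.] [628.  42. 143.] [629.  43. 140.] [628.  39. 131.] [629.  41. 130.] 103 [625.17864567  41.13380854 166.6384222 ]
top hole 0 0
107 ((479.511962890625, 276.5300598144531), (36.9481315612793, 112.0144271850586), 34.976890563964844)
px [170.14513179 213.68917331   1.        ]
scene hole 94 [450.78851992 245.99855831  52.131119  ]
1206 ((462.39208984375, 255.90420532226562), (103.10083770751953, 100.6495590209961), 57.63709259033203)
px [330.54498817 225.45010262   1.        ]
rows [ 0.3401  0.5933 -0.0013] spin 0 | pos [542.  145.4 224.7] yaw 96.47 tilt 0.06 t 13.6 grip 0.293 59.3
```

View pics/bb.png

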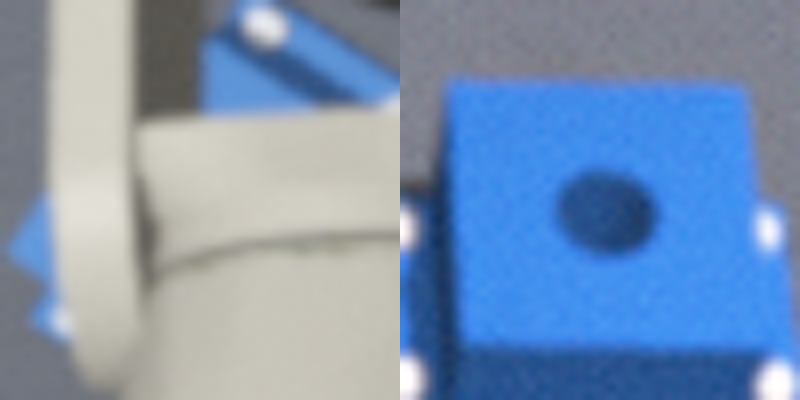

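In the scene half, the bore shows centred at scene pixel (330.5,226). The prediction was (330.5,225.5), so it agrees within about 1 mm. The top camera is blocked by the arm.

```bash
python3 -m pendant '[[[0.07,0.12,0,0,0],[0.14,0.24,0,0,0],[0.21,0.36,0,0,0],[0.28,0.48,0,0,0],[0.34,0.593,0,0,0],[0.34,0.593,0,0,0],[0.34,0.593,0,0,0]]]'
cat > rod.py <<'E'
from h import *
import sys
name=sys.argv[1];zt=float(sys.argv[2])  # lowest z to use
im,P=cloud("scene",name+".png");s=ctrl.sense();tcp=np.array(s["eef_pos"])
c=ctrl.get_calibration("scene");K=np.array(c["K"]);Rm=Rotation.from_quat(c["rotation"],scalar_first=True).as_matrix();o=np.array(c["origin"])
pr=lambda p:(lambda q:(K@q/q[2])[:2])(Rm.T@(np.asarray(p,float)-o))
# per image row along rod: centre of non-blue columns, vs the projection of a vertical axis through the TCP
tipz=tcp[2]-100.6
B=im.astype(int)
for z in np.arange(max(zt,tipz+6),tipz+78,8):
    u,v=pr([tcp[0],tcp[1],z]);r=int(round(v))
    row=B[r];uu=np.arange(int(u)-12,int(u)+13)
    blue=row[uu,0]-row[uu,2]
    print(round(z-tipz),"px",round(u,1),round(v,1),"B-R",blue.tolist())
u,v=map(int,pr([tcp[0],tcp[1],tipz+30]))
cv2.imwrite(f"pics/{name}c.png",cv2.resize(im[v-40:v+35,u-40:u+40],None,fx=8,fy=8,interpolation=cv2.INTER_CUBIC));print("crop0",u-40,v-40,"tip px",pr([tcp[0],tcp[1],tipz]),"bore px",pr([461.5,255.3,80]))
go(461.2,255.6,136)
E
python3 rod.py above 0
```

```text
time_s: 14.3
eef_pos: [461.8, 255.0, 225.0]
ee_rot: [-0.0, -0.056, 0.998, -0.0]
force: [-0.7, -0.7, -1.0]
grip_width: 0.296
grip_force: 59.5
6 px 332.7 215.1 B-R [103, 99, 94, 97, 101, 99, 98, 101, 98, 64, 8, -18, -13, -13, -7, 33, 116, 169, 173, 176, 171, 167, 173, 174, 174]
14 px 333.2 213.4 B-R [97, 94, 100, 100, 93, 102, 93, 101, 89, 43, 16, 1, -4, -6, 11, 79, 149, 174, 175, 170, 173, 172, 173, 172, 171]
22 px 333.6 211.7 B-R [97, 97, 93, 97, 101, 98, 100, 101, 92, 62, 21, -8, -26, -41, -28, 37, 129, 171, 171, 171, 168, 171, 171, 168, 174]
30 px 334.0 209.9 B-R [47, 60, 60, 61, 63, 61, 58, 57, 57, 29, -13, -74, -128, -156, -150, -76, 11, 83, 96, 97, 92, 95, 96, 91, 85]
38 px 334.4 208.1 B-R [4, 7, 7, 8, 2, 6, 6, 10, 1, -39, -105, -148, -130, -123, -115, -90, -22, 5, 14, 11, 16, 13, 13, 11, 14]
46 px 334.9 206.3 B-R [8, 6, 3, 7, 10, 9, 11, 11, 6, -18, -61, -64, -35, -14, -12, -18, -18, 2, 10, 16, 13, 11, 15, 14, 14]
54 px 335.3 204.5 B-R [9, 9, 6, 9, 8, 4, 5, 13, 1, -14, -11, -1, 2, 5, 0, 1, 8, 12, 12, 16, 15, 19, 17, 15, 17]
62 px 335.7 202.7 B-R [7, 9, 8, 6, 9, 7, 8, 8, 7, 3, 1, 0, 4, 1, 3, 6, 7, 10, 11, 13, 15, 16, 13, 14, 14]
70 px 336.2 200.8 B-R [11, 5, 10, 4, 9, 6, 10, 7, 7, 5, 3, 6, 0, -4, 4, -2, 2, 7, 11, 13, 13, 16, 15, 15, 15]
crop0 293 169 tip px [332.43669491 216.38511212] bore px [330.55220421 225.56775673]
rows [0.0036 0.0052 0.4448] spin 0 | pos [462.  254.7 225. ] yaw 96.38 tilt 0.03 t 14.35 grip 0.297 59.5
```

View pics/abovec.png

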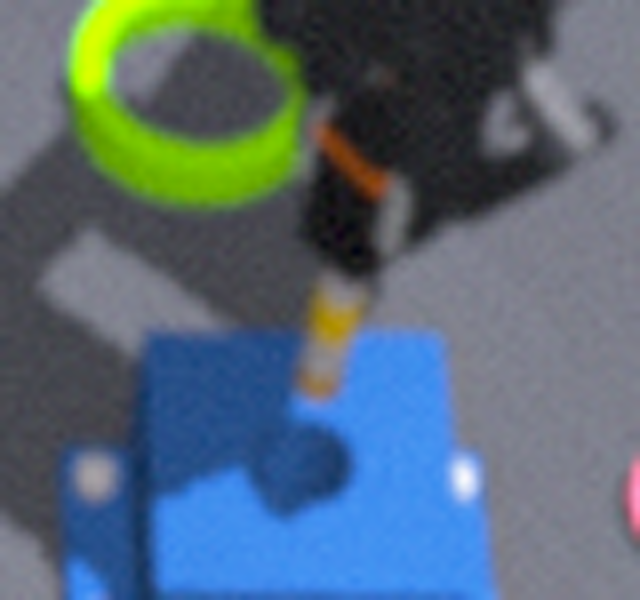

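The crop shows the tip at (320,398), above and behind the bore (300,468), as it should look from this angle. The rod lies within about 0.3 px of the vertical through the TCP. I'll shift about 1 mm and lower it to just above the mouth.

```bash
python3 -m pendant '[[[0.0025,0.006,0.02,0,0],[0.0025,0.006,0.07,0,0],[0.0025,0.006,0.12,0,0],[0.0025,0.006,0.16,0,0],[0.0025,0.006,0.18,0,0],[0.0025,0.006,0.18,0,0],[0.0025,0.006,0.18,0,0],[0.0025,0.006,0.18,0,0]]]'
python3 rod.py mouth 0
```

```text
time_s: 15.15
eef_pos: [460.9, 256.7, 189.7]
ee_rot: [0.0, -0.056, 0.998, 0.0]
force: [-0.3, -0.3, -1.6]
grip_width: 0.294
grip_force: 59.5
6 px 331.8 222.8 B-R [105, 102, 102, 103, 99, 102, 95, 87, 80, 49, -7, -27, -16, -8, -5, 25, 95, 163, 175, 173, 172, 173, 173, 171, 172]
14 px 332.2 221.2 B-R [103, 100, 104, 98, 98, 103, 101, 95, 87, 40, 13, 0, -4, -3, 29, 102, 163, 173, 173, 172, 172, 171, 171, 174, 172]
22 px 332.6 219.5 B-R [96, 99, 104, 100, 100, 99, 103, 101, 97, 58, 15, -12, -30, -40, -13, 64, 148, 173, 174, 168, 172, 172, 169, 177, 166]
30 px 333.0 217.9 B-R [98, 101, 99, 97, 98, 103, 106, 104, 64, 6, -79, -137, -160, -133, -41, 73, 158, 179, 176, 168, 177, 170, 170, 171, 170]
38 px 333.4 216.2 B-R [98, 97, 97, 95, 100, 96, 101, 100, 78, 14, -75, -128, -119, -110, -80, 12, 120, 167, 174, 176, 173, 173, 176, 173, 174]
46 px 333.9 214.5 B-R [99, 101, 100, 96, 96, 99, 103, 103, 92, 44, -15, -31, -15, -11, -8, 23, 100, 158, 172, 171, 171, 170, 170, 177, 175]
54 px 334.3 212.7 B-R [102, 96, 95, 102, 101, 100, 96, 96, 63, 17, -3, -1, 3, 5, 32, 95, 159, 175, 172, 171, 172, 178, 173, 181, 174]
62 px 334.7 211.0 B-R [90, 87, 95, 91, 87, 87, 87, 85, 74, 55, 25, 10, 1, -1, 14, 53, 102, 142, 159, 151, 149, 150, 148, 145, 140]
70 px 335.1 209.2 B-R [25, 22, 18, 18, 21, 21, 23, 20, 15, 12, 5, 7, -2, -6, 3, 8, 20, 31, 35, 40, 40, 36, 30, 29, 26]
crop0 293 177 tip px [331.51774243 224.04440265] bore px [330.55220421 225.56775673]
rows [-0.0009 -0.0058  0.2683] spin 0 | pos [460.9 256.7 189.7] yaw 96.43 tilt 0.04 t 15.2 grip 0.298 59.5
```

View pics/mouthc.png

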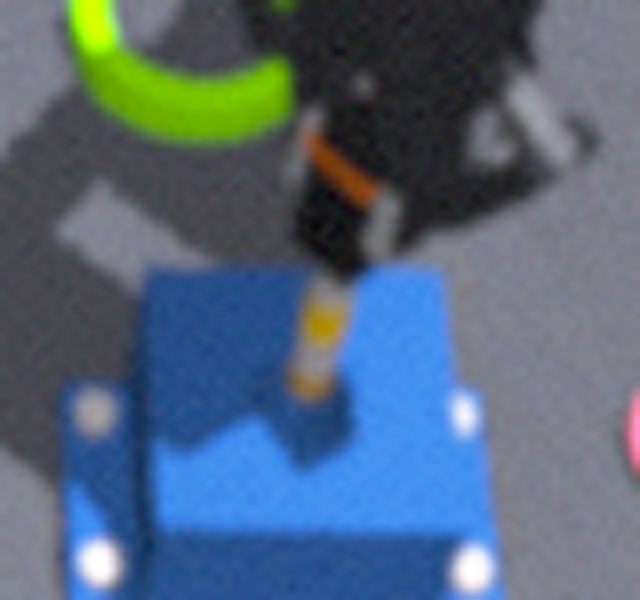

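The tip is now just above the mouth at crop (308,390). Allowing for height, the rod's axis matches the bore's in the image to within about 1 mm. Lowering it.

```bash
python3 -m pendant '[[[0,-0.003,0,0,0],[0,-0.003,0.02,0,0],[0,-0.003,0.05,0,0],[0,-0.003,0.08,0,0],[0,-0.003,0.11,0,0],[0,-0.003,0.14,0,0],[0,-0.003,0.17,0,0],[0,-0.003,0.2,0,0],[0,-0.003,0.23,0,0],[0,-0.003,0.255,0,0],[0,-0.003,0.27,0,0],[0,-0.003,0.27,0,0]]]'
python3 -m pendant '[[[0,0,0,0,0],[0,0,0,0,0],[0,0,0,0,0],[0,0,0,0,0],[0,0,0,0,0]]]'
python3 rod.py low 82; python3 -c "
from h import *
s=ctrl.sense();print(s['force'],s['wrist_torque'])"
```

```text
time_s: 16.4
eef_pos: [460.6, 256.0, 134.9]
ee_rot: [-0.0, -0.056, 0.998, -0.0]
force: [0.2, -0.3, -1.4]
grip_width: 0.296
grip_force: 59.5
time_s: 16.9
eef_pos: [460.8, 256.1, 135.3]
ee_rot: [0.0, -0.056, 0.998, 0.0]
force: [-0.1, -0.4, -1.4]
grip_width: 0.297
grip_force: 59.5
47 px 331.1 225.3 B-R [102, 107, 107, 98, 101, 91, 89, 91, 50, 1, -33, -19, -7, -12, -2, 28, 81, 124, 163, 178, 173, 172, 175, 171, 176]
55 px 331.4 223.7 B-R [100, 100, 99, 106, 100, 95, 91, 87, 68, 24, -8, -7, 2, -1, 11, 36, 86, 139, 171, 175, 173, 170, 175, 169, 171]
63 px 331.8 222.0 B-R [106, 104, 100, 100, 101, 101, 95, 100, 88, 63, 22, 5, 5, 4, 4, 22, 59, 102, 146, 166, 173, 171, 171, 174, 170]
71 px 332.2 220.4 B-R [102, 100, 100, 104, 100, 104, 98, 78, 51, 27, 5, 5, 2, 2, -2, 2, 10, 33, 64, 89, 115, 147, 170, 171, 173]
crop0 290 188 tip px [328.83396942 234.39174334] bore px [330.55220421 225.56775673]
rows [-0.0019 -0.0027 -0.0033] spin 0 | pos [460.8 256.1 135.3] yaw 96.43 tilt 0.0 t 16.95 grip 0.295 59.5
[ 0.31952199  0.12993545 -1.03196737] [ 0.04983211  0.05017093 -0.00335821]
```

View pics/lowc.png

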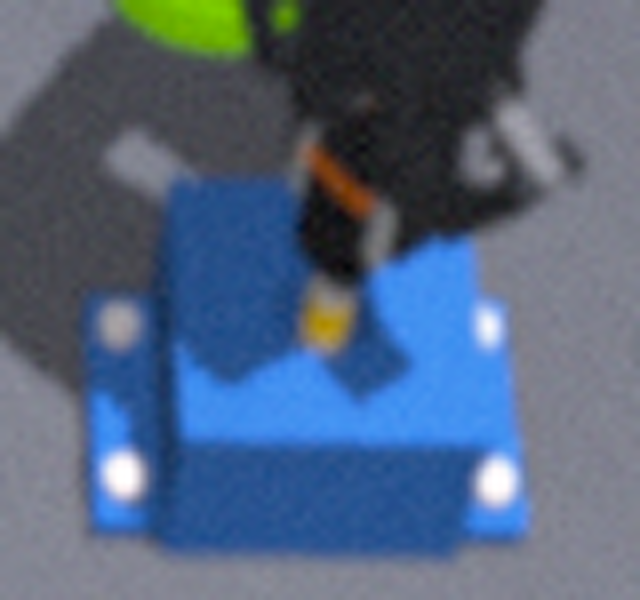

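The rod is in the bore, with the yellow band at the front rim (crop (325,345)). There is no contact force, the tip is about 45 mm below the top face, and the probe is steady.

```bash
python3 -c "
from rig import ctrl
print(ctrl.finish_job())"
```

```text
the job is handed in; nothing more can be done
None
```

I handed the job in at about 17 s with the cap released in the tray and the probe held upright in the bore. By my measurements it is centred to about 1 mm, with the tip about 45 mm below the housing's top face; the hand-in call returned no verdict.

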